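Press the flanged bushing into a cart wheel's hub

ROBOT

A 6-joint arm with a two-finger parallel gripper is mounted at the origin on the work surface. World frame = base frame: x ahead of the robot, y to its left, z up, the work surface at z = 0. Lengths are in m, angles in degrees, forces in N, time in s.
With the tool pointing down it reaches from about 0.275 to 0.85 m from the base axis. Payload 5.2 kg.
Tool frame: the origin (TCP) lies midway between the tips of the shut fingers; the grasp point (between the pads) lies 19 mm behind it; x points along the fingers, z is the direction in which the jaws open and shut, and the axes are right-handed (so a half turn about x gives the same grasp; the last joint's range is limited). The gripper opens to 85 mm and grips with 20 to 120 N. Pads are 22 mm wide; open, the fingers measure 114 mm over their backs; the gripper's body (76 mm by 85 mm) begins 54 mm behind the grasp point. The pads swing forward as they close: fully open they stand 13 mm farther back than shut.
Start: joints at [-76.822, 14.817, 87.949, -0, 77.235, -11.62], TCP at [0.231, -0.499, 0.231] pointing down, gripper open.
Joint ranges: [-179.93, 179.93], [-52.35, 119.4], [10.71, 147.94], [-69.91, 249.91], [12.55, 155.21], [-178.61, 178.61]. Speed limits (degrees/s): [147.25, 147.25, 180, 180, 180, 180].

INTERFACE

Orientations are given as a 3x3 rotation matrix whose columns are the frame's x, y, z axes.
In Python, from station import r gives the robot as it stands.
- The arm moves only by the shell command python3 -m crank 'ROWS' [OPENING] [FORCE]. ROWS is JSON, a list that holds one entry, the list of rows, each a list of 4 numbers: the shift along the tool's x, y, z in cm, then the turn about the tool's x in rad. In form: [[[x, y, z, turn], ...]]. A call has 1 to 12 rows; each row is the pose to reach, as a shift and turn from the pose measured when the call began, along the tool's axes at that moment; what a row does not reach only later rows make up. A row lasts 1/12 s, in which the tool goes at most 41.7 mm and 7.16 degrees, less where a joint would pass 70% of its speed; a pose out of reach is approached as far as the arm can. A call with a gripper value outside its range is refused whole. OPENING is the opening, from 0 (shut) to 1 (fully open), set as the call begins (- or left out, the last holds). The fingers move at their own pace and stop on an object; FORCE is the grip in N (left out, the last holds). Time passes only in rows, so rows that repeat a pose let the fingers close. It gives the time, the measured TCP pose, the force and the opening at its end, in the units of the state.
- r.observe(): the state, without advancing time (a new reading comes with each control period).
- r.capture(name): name is "scene" or "top" or "wrist"; returns a dict with "pixels" (400x640x3 uint8, red, green, blue), "fx", "fy", "cx", "cy" (pixels), "extrinsics" (4x4, takes a point from world to camera coordinates). Camera axes: x right, y up, looking along -z (the intrinsics and any distortion apply to the point x, -y, -z); pixel columns grow to the right and rows downward; lengths in m; the calibration is good to about 2 mm. The wrist camera is an equidistant fisheye: a pixel r from the principal point sees the ray r / f radians off the axis. A picture is of the moment at which its call begins. There is no depth.
- r.job_done(): hands the job in, once; it reports no verdict.
Trained networks look in the newest picture that a camera, given by its name, has taken for a name from the list of things; names that differ only in an ending like _2 or _b are one class to them, and where a whole thing is asked for, a point or a joint stands for the part that bears it (a point fixed in the world has none). Each returns a list of dicts, best first, with "p" (0 to 1); they miss things now and then, are a little off and sometimes report something else, mostly with a low value. They report only what shows in the picture. A call takes as long as a camera call. They do not tell look-alikes from the thing itself.
- r.spot_in(camera, label): "extent" ([centre column, centre row, width, height] in pixels, round what is visible of it).
- r.outline_of(camera, label): "pixels" (400x640 bool, what is visible of it) and "extent" ([centre column, centre row, width, height] in pixels, round what is visible of it).
The state is a dict: "time": time; "joints": joint angles; "qd": joint speeds; "effort": joint torques, N m; "tool_pos": TCP position; "ee_rot": TCP orientation; "wrist_force": force on the tool from outside, world axes, zero at the start; "moment": the same for the moment, N m; "finger_gap": finger opening in m.
Only numpy, scipy, OpenCV 4.12 (cv2) and the standard library are available. Lean on these libraries where they do the work, as an engineer would, in place of code of your own. Each camera call takes 0.05 s, during which the arm holds its last target.

TASK

At the hardware shop counter, take the bushing with the tall round head out of the bushing stand and press it, nose down, into the hub bore of the cart wheel until you feel its head come down on the hub face; then stop pressing and let go. Do not ram it or press on hard once it is home, and leave the other two bushings in the stand.

Things in the scene. Friction and masses are not known exactly. Their poses are not given: they have to be found in the camera images.
- bushing_mid (a point): The brass bushing to fit, upright, 48 mm high, 0.2 kg. Round head 46 mm across, 24 mm high, solid flat top with a dark 12 mm mark. Below it a stem 26 mm across, 24 mm long, tapering over the last 8 mm to a 16 mm nose. Point: its centre, level with the head's underside; z up. It hangs by the head on a steel cup (36 mm outside, rim 50 mm high), so fingers may reach below the head.
- bore (a point): Mouth of the hub bore, at its centre, 75 mm up; z up. Bore 30 mm wide in a steel hub 42 mm wide that rises 30 mm over the tyre of a fixed, flat-lying wheel 180 mm wide. A black seal disc 12-15 mm down slides stiffly: the nose must push it on with 12 N, over 9-12 mm. Home: bushing_mid at this point, head on hub, force rises steeply; 18-25 N is ample, over 60 N harms the hub.
- sleeve_mid (a point): Wrong one, leave it: plain straight brass sleeve without a head, 26 mm across, 60 mm high, standing in another cup. Point: its centre, half-way up. The three like cups stand in one straight row, 100 mm apart, on a fixed wooden board 290 x 90 mm; the three bushings are in them in any order.
- square_mid (a point): Wrong one, leave it: brass bushing with a flat square head 50 x 50 mm, 12 mm thick, 36 mm high in all, hanging in the remaining cup of the row. Point: its centre, half-way up.
Not all that is in view belongs to the job. What is shaped like the part that bears bushing_mid but red or turquoise is not meant.

How it is judged (in metres and radians):
At the end, for the whole second after the job is handed in: The round-headed bushing is in the hub bore (within 8 mm of its centre), upright within 7 degrees, its head down on the hub face with no gap over 3 mm, at rest and let go; the sleeve and the square-headed bushing are still in the stand, within 30 mm of where they were (horizontal distance between bushing_mid and bore below 0.008 m and z of bushing_mid in the frame of bore between -0.004 and 0.003 m and angle between bushing_mid's own z axis and vertical below 0.12 rad and linear speed of bushing below 0.02 m/s and distance of each of sleeve_mid, square_mid from where it was at the start of the episode below 0.03 m); the robot touches nothing.
It fails at once if the bushing is rammed: more than 60 N between bushing and wheel (contact force between bushing and wheel above 60 N).
It fails at once if one of the other two bushings is taken from its place (moved over 30 mm) (distance of any of sleeve_mid, square_mid from where it was at the start of the episode above 0.03 m).
It also fails if it takes over 48 s, if anything falls off the work surface, if the arm or the gripper's body presses on something with over 40 N, if the wrist force passes 120 N, or if a joint passes its speed limit or range.

## Working session

There is one attempt and no reset: what is moved stays moved. The work goes in short steps, Python scripts to look and compute and a shell command to move; the robot and the scene stay as the last step left them, time stands still between calls to the robot, and variables do not carry over. Pictures are saved under pics/ and viewed, and the job is handed in when it is done.

```bash
ls; mkdir -p pics; python3 - <<'E'
from station import r
import cv2,numpy as np
s=r.observe();print(s)
for c in("scene","top","wrist"):
    d=r.capture(c);cv2.imwrite(f"pics/{c}0.png",d["pixels"][:,:,::-1])
    print(c,d["fx"],d["fy"],d["cx"],d["cy"],np.round(d["extrinsics"],4).tolist(),[k for k in d])
    for l in("bushing_mid","bore","sleeve_mid","square_mid"):
        print(l,[(round(o["p"],2),np.round(o["extent"]).tolist()) for o in r.spot_in(c,l)][:4])
E
```

```text
pics
{'time': 0.0, 'joints': array([-7.68223063e+01,  1.48610199e+01,  8.80107568e+01, -8.42025628e-05,
        7.72349780e+01, -1.16193928e+01]), 'qd': array([-0.00748158, -0.01437626, -0.02318065,  0.12010055, -0.02907337,
       -0.03692976]), 'effort': array([ 9.52873961e-04, -4.46022356e+01, -2.90571856e+01, -5.68898383e-05,
        1.16713758e-02, -7.90491811e-06]), 'tool_pos': array([ 0.23057342, -0.49875641,  0.23046041]), 'ee_rot': array([[-4.26157413e-04,  9.07798749e-01,  4.19405829e-01],
       [ 1.81383133e-03,  4.19405879e-01, -9.07797014e-01],
       [-9.99998264e-01,  3.73867003e-04, -1.82532673e-03]]), 'wrist_force': array([ 0.16291496, -0.75889133, -0.77317045]), 'moment': array([ 0.05022598,  0.00334405, -0.03274933]), 'finger_gap': 0.08537971023597807}
scene 431.4440262127495 431.4440262127495 318.2075970964035 201.9367244375466 [[-0.7542, 0.6564, -0.0185, 0.3095], [-0.4919, -0.5461, 0.6781, 0.2303], [0.435, 0.5205, 0.7348, -1.048], [0.0, 0.0, 0.0, 1.0]] ['pixels', 'fx', 'fy', 'cx', 'cy', 'extrinsics']
bushing_mid [(0.75, [277.0, 196.0, 25.0, 28.0]), (0.74, [376.0
[... 354 characters left out ...]
 -0.01, 0.177, -0.5057], [-0.1768, 0.0174, 0.9841, -0.8737], [0.0, 0.0, 0.0, 1.0]] ['pixels', 'fx', 'fy', 'cx', 'cy', 'extrinsics']
bushing_mid [(0.92, [297.0, 214.0, 27.0, 30.0]), (0.88, [362.0, 204.0, 22.0, 25.0]), (0.67, [318.0, 157.0, 20.0, 24.0])]
bore [(0.62, [447.0, 210.0, 94.0, 91.0])]
sleeve_mid [(0.67, [193.0, 210.0, 18.0, 15.0])]
square_mid [(0.72, [246.0, 212.0, 32.0, 26.0])]
wrist 309.70691628693146 309.70691628693146 316.6086229173574 203.98220531806984 [[0.4209, -0.9071, 0.0008, -0.5502], [0.8662, 0.4017, -0.2972, 0.0407], [0.2693, 0.1257, 0.9548, -0.3788], [0.0, 0.0, 0.0, 1.0]] ['pixels', 'fx', 'fy', 'cx', 'cy', 'extrinsics']
bushing_mid []
bore []
sleeve_mid []
square_mid []
```

View pics/scene0.png

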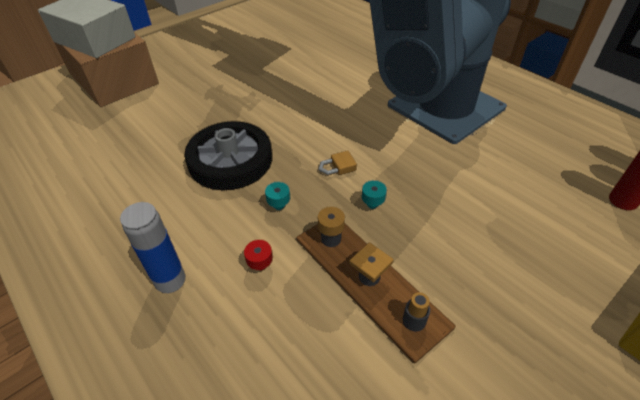

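View pics/top0.png

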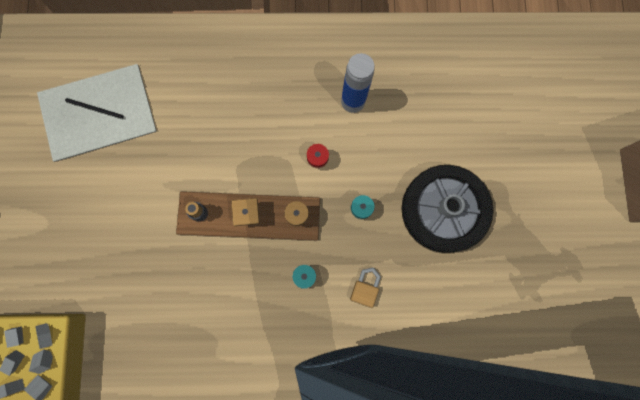

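View pics/wrist0.png

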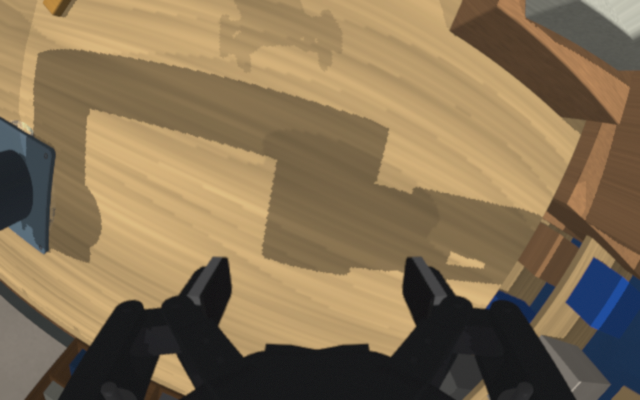

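The bushing in the stand shows at scene (331,216) and top (297,213), and the hub at scene (225,133) and top (454,204). The red and turquoise heads are decoys. Next I'll zoom in for accurate centres.

```bash
python3 - <<'E'
import cv2,numpy as np
s=cv2.imread("pics/scene0.png");t=cv2.imread("pics/top0.png")
z=lambda im,x,y,w:cv2.resize(im[y:y+w,x:x+w],(390,390),interpolation=cv2.INTER_CUBIC)
cv2.imwrite("pics/z0.png",np.vstack([np.hstack([z(s,305,195,52),z(s,200,110,52)]),np.hstack([z(t,271,187,52),z(t,428,178,52)])])[:, :])
im=cv2.imread("pics/z0.png");cv2.imwrite("pics/z0.png",cv2.resize(im,(600,600)))
E
```

```text
(no output)
```

View pics/z0.png

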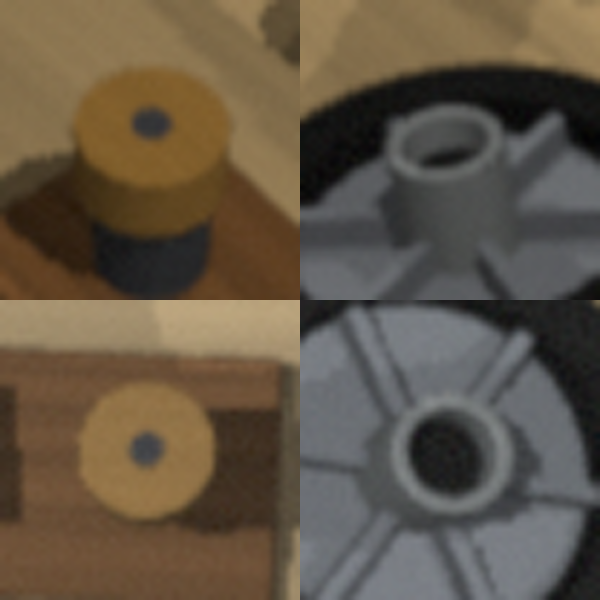

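```bash
cat > h.py <<'E'
import numpy as np
def ray(c,uv,fish=False):
    R=np.array(c["extrinsics"]);x=(uv[0]-c["cx"])/c["fx"];y=(uv[1]-c["cy"])/c["fy"]
    if fish:
        th=np.hypot(x,y);k=np.sin(th)/th if th>0 else 1;d=np.array([x*k,-y*k,-np.cos(th)])
    else: d=np.array([x,-y,-1.])
    d=R[:3,:3].T@d;return -R[:3,:3].T@R[:3,3],d/np.linalg.norm(d)
def tri(rays):
    A=np.zeros((3,3));b=np.zeros(3)
    for o,d in rays:
        P=np.eye(3)-np.outer(d,d);A+=P;b+=P@o
    p=np.linalg.solve(A,b);return p,[np.linalg.norm((np.eye(3)-np.outer(d,d))@(p-o)) for o,d in rays]
def atz(o,d,z):return o+d*(z-o[2])/d[2]
E
python3 - <<'E'
from station import r
from h import *
S=r.capture("scene");T=r.capture("top")
for n,a,b in(("bush",(331.3,216.3),(296.5,212.8)),("bore",(225.1,134.8),(454.3,204.9))):print(n,tri([ray(S,a),ray(T,b)]))
for n,a,z in(("sq",(246,212),.1),("sl",(197,209),.1)):print(n,atz(*ray(T,a),.08))
print(r.observe()["ee_rot"])
E
```

```text
bush (array([0.48477431, 0.12031094, 0.07370072]), [np.float64(0.00039205152191279687), np.float64(0.00039205152191267766)])
bore (array([ 0.49757995, -0.18476938,  0.07306863]), [np.float64(0.00020615941661456037), np.float64(0.00020615941661453134)])
sq [0.48656135 0.21559645 0.08      ]
sl [0.49328953 0.30839259 0.08      ]
[[ 2.13201584e-05  9.07804653e-01  4.19393266e-01]
 [-2.32676414e-05  4.19393266e-01 -9.07804653e-01]
 [-1.00000000e+00  9.59624685e-06  3.00640040e-05]]
```

```bash
python3 -m crank '[[[0.5,10,-9,-0.3],[1,20,-18,-0.5],[1.5,30,-27,-0.7],[2,40,-36,-0.9],[2.5,49,-45.5,-1.138],[2.5,49,-45.5,-1.138],[2.5,49,-45.5,-1.138],[2.5,49,-45.5,-1.138],[2.5,49,-45.5,-1.138],[2.5,49,-45.5,-1.138],[2.5,49,-45.5,-1.138],[2.5,49,-45.5,-1.138]]]' 1 40
```

```text
time: 1.85
tool_pos: [0.4217, -0.0354, 0.213]
ee_rot: [[0.001, 0.0, 1.0], [-0.001, 1.0, -0.0], [-1.0, -0.001, 0.001]]
wrist_force: [0.7, -0.3, 0.2]
finger_gap: 0.0853
```

```bash
python3 -m crank '[[[0.3,4,1.6,0],[0.6,8,3.2,0],[1,12,5,0],[1,15.5,6.3,0],[1,15.5,6.3,0],[1,15.5,6.3,0],[1,15.5,6.3,0]]]' 1 40
python3 - <<'E'
from station import r
from h import *
import cv2
W=r.capture("wrist");cv2.imwrite("pics/w1.png",W["pixels"][:,:,::-1]);np.save("w1.npy",W,allow_pickle=True)
print(r.observe()["tool_pos"],ray(W,(320,200))[0],[(round(o["p"],2),np.round(o["extent"]).tolist()) for o in r.spot_in("wrist","bushing_mid")])
E
```

```text
time: 2.43
tool_pos: [0.4843, 0.1195, 0.2027]
ee_rot: [[0.0, -0.001, 1.0], [-0.001, 1.0, 0.001], [-1.0, -0.001, 0.0]]
wrist_force: [-0.6, -0.8, 0.6]
finger_gap: 0.0852
[0.48425462 0.11874858 0.2028798 ] [0.48308689 0.19503356 0.34556457] [(0.93, [318.0, 193.0, 48.0, 55.0]), (0.88, [333.0, 293.0, 42.0, 44.0]), (0.57, [429.0, 222.0, 44.0, 44.0])]
```

View pics/w1.png

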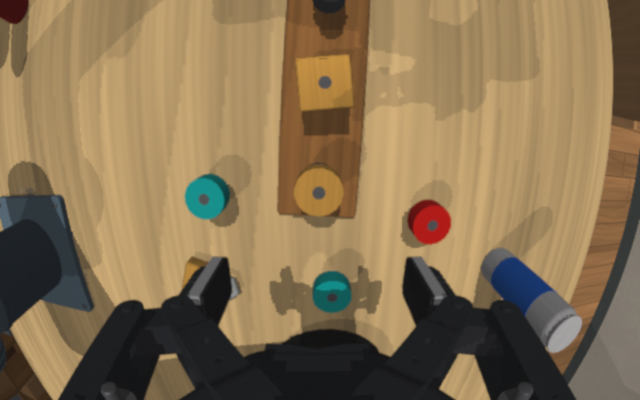

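The wrist view shows the round head, its mark at (319,193), and the square head behind at (325,82). Now to triangulate with the wrist ray.

```bash
python3 - <<'E'
from station import r
from h import *
import cv2
S=r.capture("scene");T=r.capture("top");W=r.capture("wrist")
g=W["pixels"].astype(int);sub=g[180:206,306:332];m=(sub.max(2)-sub.min(2)<30)&(sub.max(2)<120)
v,u=np.nonzero(m);uv=(u.mean()+306,v.mean()+180);print(uv,m.sum())
a=[ray(S,(331.3,216.3)),ray(T,(296.5,212.8)),ray(W,uv,True)]
print(atz(*a[2],.0737),tri(a),tri(a[:1]+a[2:]),tri(a[1:]));o=r.observe();print(o["tool_pos"],o["wrist_force"])
E
```

```text
(np.float64(318.04), np.float64(190.96)) 100
[0.48488312 0.12093985 0.0737    ] (array([0.48482755, 0.12052337, 0.07365767]), [np.float64(0.0003096989089727235), np.float64(0.0005469919770455816), np.float64(0.0003955322156078461)]) (array([0.48490037, 0.12107982, 0.07435695]), [np.float64(3.9857369527646514e-05), np.float64(3.98573695276638e-05)]) (array([0.48514201, 0.12021203, 0.07149631]), [np.float64(0.00028166303557082816), np.float64(0.0002816630355707919)])
[0.48457836 0.11815763 0.2032281 ] [-0.32853725  0.05555036  0.54710791]
```

```bash
python3 -m crank '[[[3,0.2,0,0],[6,0.2,0,0],[9,0.2,0,0],[12,0.2,0,0],[14,0.2,0,0],[15.5,0.2,0,0],[16.5,0.2,0,0],[16.5,0.2,0,0],[16.5,0.2,0,0]]]' 1 40; python3 -c "
from station import r
for i in range(5):
  r.capture('scene');o=r.observe();print(o['tool_pos'],o['wrist_force'])"
```

```text
time: 3.43
tool_pos: [0.485, 0.1195, 0.0384]
ee_rot: [[0.001, 0.003, 1.0], [-0.001, 1.0, -0.003], [-1.0, -0.001, 0.001]]
wrist_force: [-0.6, -0.6, -0.0]
finger_gap: 0.0852
[0.48558494 0.11964039 0.03905568] [ 0.04248833 -0.31708858  0.77391823]
[0.48588283 0.11978804 0.03937653] [-0.57098671 -0.71348693 -0.45730968]
[0.48592624 0.11990562 0.03948676] [0.10757385 0.38686095 0.72409995]
[0.48585211 0.11996744 0.03946364] [ 0.5358551  -0.66319311  0.07141521]
[0.4856989  0.12002693 0.03933911] [ 0.04847886  0.10132304 -0.42112873]
```

```bash
python3 -m crank '[[[0,0,0,0],[0,0,0,0],[0,0,0,0],[0,0,0,0],[0,0,0,0],[0,0,0,0],[0,0,0,0],[0,0,0,0]]]' 0 80;  python3 - <<'E'
from station import r
import cv2
for i in range(4):
  W=r.capture("wrist");o=r.observe();print(o['tool_pos'],o['wrist_force'],o['finger_gap'])
S=r.capture("scene")["pixels"]
cv2.imwrite("pics/g.png",cv2.hconcat([W["pixels"][100:400,170:470,::-1].copy(),cv2.resize(S[150:300,260:410,::-1],(300,300))]))
E
```

```text
time: 4.35
tool_pos: [0.4859, 0.1201, 0.04]
ee_rot: [[0.004, 0.002, 1.0], [-0.001, 1.0, -0.002], [-1.0, -0.001, 0.004]]
wrist_force: [-1.0, -0.1, 6.2]
finger_gap: 0.0431
[0.48589941 0.12008489 0.03999358] [-1.76518463  0.54430494  5.17935238] 0.04319741120338404
[0.48595803 0.12010193 0.04001693] [-0.1915691  -0.22825159  5.49565498] 0.043280471705622936
[0.48592175 0.12009269 0.03998613] [-2.06553849  0.35616193  5.22329849] 0.04333438297062621
[0.48589965 0.12010387 0.03998194] [-2.36099729  0.33665014  6.33203375] 0.04373669866158841
```

View pics/g.png

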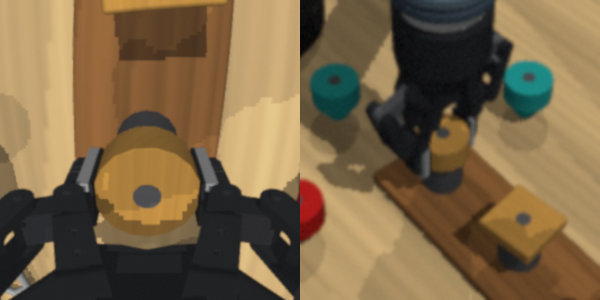

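```bash
python3 -m crank '[[[-1,0,0,0],[-2.5,0,0,0],[-4.5,0,0,0],[-6.5,0,0,0],[-8.5,0,0,0],[-9.5,0,0,0],[-10,0,0,0],[-10,0,0,0],[-10,0,0,0]]]';  python3 - <<'E'
from station import r
import cv2
for i in range(4):
  W=r.capture("wrist");o=r.observe();print(o['tool_pos'],o['wrist_force'],o['finger_gap'])
S=r.capture("scene")["pixels"]
cv2.imwrite("pics/l.png",cv2.hconcat([W["pixels"][100:400,170:470,::-1].copy(),cv2.resize(S[100:300,260:460,::-1],(300,300))]))
E
```

```text
time: 5.35
tool_pos: [0.4849, 0.1201, 0.1394]
ee_rot: [[0.003, 0.002, 1.0], [-0.001, 1.0, -0.002], [-1.0, -0.001, 0.003]]
wrist_force: [-0.8, 0.0, -2.1]
finger_gap: 0.0436
[0.48461807 0.12012497 0.13891403] [ 0.12487959 -0.03272062 -2.95850266] 0.043172125348885586
[0.48454681 0.12014402 0.13875891] [-0.01524987  0.1795915  -1.8913436 ] 0.04331011283319771
[0.4846091  0.12014376 0.13874359] [ 0.92258735 -0.49213066 -1.84887466] 0.04335213143350869
[0.48472485 0.1201116  0.13884603] [ 0.36371516  0.452887   -1.94036763] 0.04295618639379356
```

View pics/l.png

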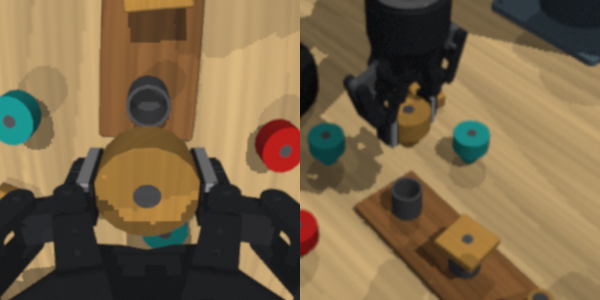

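```bash
python3 -m crank '[[[-0.5,-3,0.2,0],[-1,-7,0.4,0],[-1,-11,0.6,0],[-1,-15,0.8,0],[-1,-19,1,0],[-1,-23,1.3,0],[-1,-27,1.3,0],[-1,-31,1.3,0],[-1,-34,1.3,0],[-1,-36,1.3,0],[-1,-37,1.3,0],[-1,-37,1.3,0]]]';  python3 - <<'E'
from station import r
import cv2
from h import *
W=r.capture("wrist");T=r.capture("top")
g=W["pixels"];cv2.imwrite("pics/w2.png",g[:,:,::-1]);np.save("w2.npy",W,allow_pickle=True)
o=r.observe();print(o['tool_pos'],o['wrist_force'],o['finger_gap'])
print([(round(o["p"],2),np.round(o["extent"]).tolist()) for o in r.spot_in("wrist","bore")])
E
```

```text
time: 6.6
tool_pos: [0.4967, -0.2519, 0.1486]
ee_rot: [[0.002, 0.005, 1.0], [-0.001, 1.0, -0.005], [-1.0, -0.001, 0.002]]
wrist_force: [-0.4, 0.7, -1.6]
finger_gap: 0.0433
[ 0.49661569 -0.24885143  0.14867806] [ 0.00264299  0.05689399 -2.36022162] 0.04282162856082323
[(0.94, [319.0, 118.0, 215.0, 213.0])]
```

View pics/w2.png

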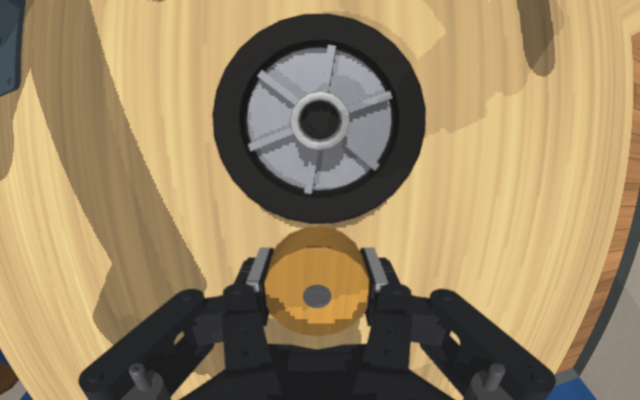

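The wrist view shows the hub rim at about (320,121) and the held head's mark at (317,296). I'll retake it at rest and fit both.

```bash
python3 - <<'E'
from station import r
import cv2
from h import *
S=r.capture("scene")
P=[]
for i in range(4):
  W=r.capture("wrist");o=r.observe();P.append(o["tool_pos"])
g=W["pixels"].astype(int)
# bright hub rim: fit
sub=g[80:165,275:365].min(2); print(sub.max())
m=(sub>np.percentile(sub,50)).astype(np.uint8)
cv2.imwrite("pics/w3.png",cv2.resize(W["pixels"][80:165,275:365,::-1],(720,680),interpolation=cv2.INTER_CUBIC))
mk=g[275:315,290:345];mm=(mk.max(2)-mk.min(2)<30)&(mk.max(2)<130);n,l,st,ce=cv2.connectedComponentsWithStats(mm.astype(np.uint8))
for k in range(1,n):
  if st[k,4]>60:print("mark",ce[k]+[290,275],st[k])
uv=(320,120.8)
p=np.mean(P,0);print(p,P[-1]);
for k in range(1,n):
  if st[k,4]>60:
    q=atz(*ray(W,ce[k]+[290,275],True),p[2]+.034);print("mark-tcp",q-p)
print("bore",atz(*ray(W,uv,True),.075))
np.save("w3.npy",W,allow_pickle=True)
E
```

```text
204
mark [316.67584746 295.93644068] [ 13  10  28  23 472]
[ 0.49712349 -0.24835802  0.14934722] [ 0.49721542 -0.24868796  0.1494624 ]
mark-tcp [-0.00102495  0.00096593  0.034     ]
bore [ 0.49853796 -0.18033571  0.075     ]
```

View pics/w3.png

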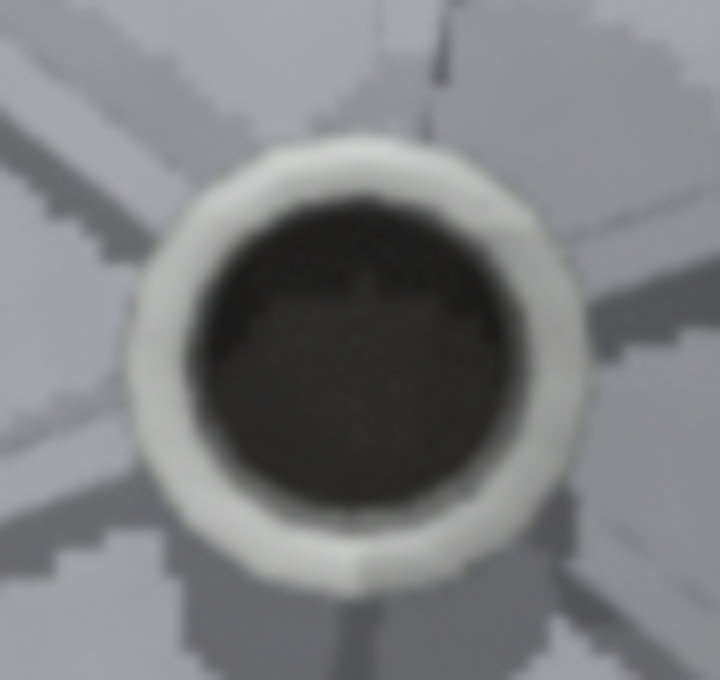

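The rim's outer edge is centred at about (320, 125.7) at rest.

```bash
python3 - <<'E'
from h import *
W=np.load("w3.npy",allow_pickle=True).item();A=np.load("w1.npy",allow_pickle=True).item()
b=atz(*ray(W,(319.6,125.2),True),.075);print(b)
from station import r
S=r.capture("scene");T=r.capture("top")
a=[ray(S,(225.1,134.8)),ray(T,(454.3,204.9)),ray(W,(319.6,125.2),True)]
print(tri(a),tri(a[:1]+a[2:]),r.observe()["tool_pos"])
m=atz(*ray(W,(316.68,295.94),True),.1495+.034);print(m,b-m)
E
```

```text
[ 0.49826778 -0.18342846  0.075     ]
(array([ 0.49789154, -0.18398205,  0.0738155 ]), [np.float64(0.00023929613756488505), np.float64(0.0007246575617947709), np.float64(0.0006310606853127175)]) (array([ 0.49832549, -0.18348723,  0.07429054]), [np.float64(5.5412937223079605e-05), np.float64(5.541293722320773e-05)]) [ 0.49717284 -0.24913176  0.14945898]
[ 0.49609987 -0.24728957  0.1835    ] [ 0.00216791  0.06386111 -0.1085    ]
```

```bash
python3 -m crank '[[[0,2,0,0],[0,4,0.1,0],[0,5.6,0.2,0],[1,6.4,0.2,0],[2,6.4,0.2,0],[3,6.4,0.2,0],[4,6.4,0.2,0],[4.4,6.4,0.2,0],[4.4,6.4,0.2,0],[4.4,6.4,0.2,0],[4.4,6.4,0.2,0]]]';  python3 - <<'E'
from station import r
import cv2
from h import *
for i in range(4):
  W=r.capture("wrist");o=r.observe();print(o['tool_pos'],o['wrist_force'])
S=r.capture("scene")["pixels"];T=r.capture("top")["pixels"]
z=lambda im,x,y,w:cv2.resize(im[y:y+w,x:x+w,::-1],(390,390),interpolation=cv2.INTER_CUBIC)
cv2.imwrite("pics/h1.png",cv2.hconcat([z(W["pixels"],200,100,240),z(S,170,80,110)]))
E
```

```text
time: 8.02
tool_pos: [0.4996, -0.1858, 0.1056]
ee_rot: [[0.003, 0.002, 1.0], [-0.001, 1.0, -0.002], [-1.0, -0.001, 0.003]]
wrist_force: [0.5, 0.6, -1.8]
finger_gap: 0.0435
[ 0.49970412 -0.18574375  0.10582758] [ 0.12448691  0.53620538 -0.58193382]
[ 0.49971301 -0.18567299  0.10590273] [-0.75063707 -0.37734993 -1.76980344]
[ 0.49966305 -0.18558756  0.10590534] [-0.29716045  0.18755133 -2.22451448]
[ 0.49964793 -0.18546434  0.10587062] [-0.43860826 -0.11703407 -2.66256483]
```

View pics/h1.png

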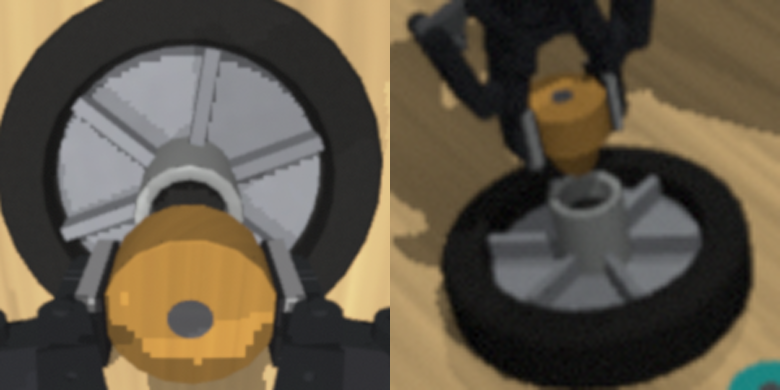

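```bash
python3 - <<'E'
from station import r
from h import *
W=r.capture("wrist");S=r.capture("scene");o=r.observe()["tool_pos"];print(o)
g=W["pixels"].astype(int);mk=g[275:315,290:345];mm=(mk.max(2)-mk.min(2)<30)&(mk.max(2)<130)
import cv2
n,l,st,ce=cv2.connectedComponentsWithStats(mm.astype(np.uint8));k=1+np.argmax(st[1:,4]);uv=ce[k]+[290,275]
g=S["pixels"].astype(int);mk=g[100:115,210:228];mm=(mk.max(2)-mk.min(2)<35)&(mk.max(2)<130)
n,l,st,ce=cv2.connectedComponentsWithStats(mm.astype(np.uint8));k=1+np.argmax(st[1:,4]);us=ce[k]+[210,100];print(uv,us,st[k])
print(atz(*ray(W,uv,True),o[2]+.034),atz(*ray(S,us),o[2]+.034),tri([ray(W,uv,True),ray(S,us)]))
E
```

```text
[ 0.49943915 -0.18523117  0.10566209]
[316.6098081 296.       ] [218.16666667 106.91666667] [ 6  6  5  3 12]
[ 0.4984136  -0.18431062  0.13966209] [ 0.49826767 -0.18680264  0.13966209] (array([ 0.49888788, -0.1839932 ,  0.14108625]), [np.float64(0.0007225800563785226), np.float64(0.000722580056378448)])
```

```bash
python3 -m crank '[[[0.5,0,0,0],[1,0,0,0],[1.4,0,0,0],[1.8,0,0,0],[2.1,0,0,0],[2.3,0,0,0],[2.5,0,0,0],[2.5,0,0,0],[2.5,0,0,0]]]' - 90; python3 - <<'E'
from station import r
for i in range(4):
  r.capture("scene");o=r.observe();print(o['tool_pos'],o['wrist_force'],o['moment'])
E
```

```text
time: 9.17
tool_pos: [0.4995, -0.1853, 0.0806]
ee_rot: [[0.003, 0.001, 1.0], [-0.001, 1.0, -0.001], [-1.0, -0.001, 0.003]]
wrist_force: [-1.1, 0.5, -3.5]
finger_gap: 0.043
[ 0.49963109 -0.18530025  0.08073303] [ 0.04843238 -0.30552061 -2.55531376] [-0.05281424 -0.037562   -0.03064623]
[ 0.49968326 -0.18532436  0.08081444] [ 0.09530153  0.18194264 -2.10465718] [ 0.02669396 -0.01794022 -0.03212615]
[ 0.49968994 -0.18535033  0.08085951] [ 0.25977245 -0.74143918 -1.4681184 ] [ 0.02748645  0.00648609 -0.03317704]
[ 0.49966285 -0.18531415  0.08083529] [ 0.30528405  0.0726328  -2.82343995] [-0.03024673 -0.01588326  0.05677308]
```

```bash
python3 -m crank '[[[0.1,0,0,0],[0.2,0,0,0],[0.3,0,0,0],[0.4,0,0,0],[0.5,0,0,0],[0.6,0,0,0],[0.6,0,0,0]]]' - 90; python3 - <<'E'
from station import r
for i in range(4):
  r.capture("scene");o=r.observe();print(o['tool_pos'],o['wrist_force'],o['moment'])
E
```

```text
time: 9.95
tool_pos: [0.4995, -0.1852, 0.0746]
ee_rot: [[0.003, 0.001, 1.0], [-0.001, 1.0, -0.001], [-1.0, -0.001, 0.003]]
wrist_force: [-0.1, 0.7, -2.5]
finger_gap: 0.0431
[ 0.49957989 -0.18527131  0.07468461] [ 0.15805001 -0.8686066  -1.67265802] [-0.01806109 -0.02049526 -0.01171571]
[ 0.49965214 -0.1853404   0.07477756] [ 0.54267453 -0.13423203 -1.74041108] [0.00067103 0.00645229 0.03064062]
[ 0.49970076 -0.18533635  0.07482073] [-0.16856415  0.5859849  -2.22898547] [-0.01550304 -0.00597294 -0.03199523]
[ 0.49970055 -0.18531143  0.07485779] [-0.40005192 -0.36061587 -1.74587203] [-0.02487462 -0.00677792  0.04401285]
```

```bash
python3 -m crank '[[[0.1,0,0,0],[0.2,0,0,0],[0.3,0,0,0],[0.4,0,0,0],[0.5,0,0,0]]]' - 90; python3 - <<'E'
from station import r
for i in range(4):
  r.capture("scene");o=r.observe();print(o['tool_pos'],o['wrist_force'],o['moment'])
E
```

```text
time: 10.57
tool_pos: [0.5, -0.1856, 0.0713]
ee_rot: [[0.004, 0.001, 1.0], [-0.002, 1.0, -0.001], [-1.0, -0.002, 0.004]]
wrist_force: [-3.0, 1.7, 10.6]
finger_gap: 0.043
[ 0.49995484 -0.18556993  0.07112866] [-3.48419633  0.84559415  7.80221613] [0.25779524 0.53198659 0.03485402]
[ 0.49993181 -0.18555143  0.07113413] [-3.80287583  0.90036252  7.04643862] [0.23697592 0.56462054 0.03125609]
[ 0.49994568 -0.18553104  0.07110164] [-2.79291838  1.90351884  8.08074934] [ 0.25637787  0.4897568  -0.00539276]
[ 0.49995048 -0.18557566  0.07113397] [-2.54697623  1.63430374  8.20614109] [0.21881838 0.50468989 0.01120732]
```

```bash
python3 -m crank '[[[0.1,0,0,0],[0.2,0,0,0],[0.3,0,0,0],[0.4,0,0,0],[0.4,0,0,0]]]' - 90; python3 - <<'E'
from station import r
for i in range(3):
  r.capture("scene");o=r.observe();print(o['tool_pos'],o['wrist_force'],o['moment'])
E
```

```text
time: 11.18
tool_pos: [0.4999, -0.1856, 0.0683]
ee_rot: [[0.005, 0.001, 1.0], [-0.002, 1.0, -0.001], [-1.0, -0.002, 0.005]]
wrist_force: [-2.3, 2.5, 8.3]
finger_gap: 0.0433
[ 0.49995074 -0.18557828  0.06829823] [-3.60225646  1.51536497  7.44688537] [ 0.29360834  0.61057635 -0.0127343 ]
[ 0.49995709 -0.18556512  0.0682889 ] [-3.22778789  0.95715049  8.94882141] [0.27551019 0.61653847 0.0124927 ]
[ 0.49997122 -0.18559426  0.06830834] [-3.32918069  1.25540981  7.78947765] [ 0.34196287  0.58406333 -0.03000815]
```

```bash
python3 -m crank '[[[0.1,0,0,0],[0.2,0,-0.05,0],[0.3,0,-0.05,0],[0.3,0,-0.05,0]]]' - 90; python3 - <<'E'
from station import r
for i in range(3):
  r.capture("scene");o=r.observe();print(o['tool_pos'],o['wrist_force'],o['moment'])
E
```

```text
time: 11.67
tool_pos: [0.4999, -0.1856, 0.0666]
ee_rot: [[0.006, 0.001, 1.0], [-0.003, 1.0, -0.001], [-1.0, -0.003, 0.006]]
wrist_force: [-1.6, 1.7, 7.8]
finger_gap: 0.0427
[ 0.49990487 -0.18560527  0.06660586] [-1.75976099  1.96809946  7.7338813 ] [0.39092966 0.35284737 0.04097341]
[ 0.49991793 -0.18561457  0.06663104] [-1.8550405   2.3475187   8.22301107] [ 0.38307606  0.40902363 -0.03547805]
[ 0.49989485 -0.1856094   0.06658859] [-2.38488789  2.11496836  7.74040649] [ 0.40195955  0.36971202 -0.04140847]
```

```bash
python3 -m crank '[[[0.1,0,0,0],[0.2,0,0,0],[0.25,0,0,0],[0.25,0,0,0]]]' - 90; python3 - <<'E'
from station import r
for i in range(3):
  r.capture("scene");o=r.observe();print(o['tool_pos'],o['wrist_force'],o['moment'])
E
```

```text
time: 12.15
tool_pos: [0.4999, -0.1856, 0.0653]
ee_rot: [[0.006, 0.001, 1.0], [-0.003, 1.0, -0.001], [-1.0, -0.003, 0.006]]
wrist_force: [-3.2, 1.3, 8.1]
finger_gap: 0.0431
[ 0.49992073 -0.18556901  0.06530621] [-3.56424223  1.06545228  9.46074259] [ 0.32629772  0.62941266 -0.00088831]
[ 0.49991499 -0.18559902  0.06530196] [-3.42127422  2.00988795  8.08958713] [0.31937734 0.57085522 0.03999928]
[ 0.49993124 -0.18557683  0.06528558] [-2.9223995   2.0414656   9.08130209] [ 0.38861063  0.61741601 -0.00919629]
```

```bash
python3 -m crank '[[[0.1,0,0,0],[0.2,0,0,0],[0.25,0,0,0],[0.25,0,0,0]]]' - 90; python3 - <<'E'
from station import r
for i in range(3):
  W=r.capture("wrist");o=r.observe();print(o['tool_pos'],o['wrist_force'],o['moment'])
import cv2
S=r.capture("scene")["pixels"]
z=lambda im,x,y,w:cv2.resize(im[y:y+w,x:x+w,::-1],(390,390),interpolation=cv2.INTER_CUBIC)
cv2.imwrite("pics/p1.png",cv2.hconcat([z(W["pixels"],200,100,240),z(S,190,100,75)]))
E
```

```text
time: 12.63
tool_pos: [0.5, -0.1856, 0.065]
ee_rot: [[0.007, 0.0, 1.0], [-0.004, 1.0, -0.0], [-1.0, -0.004, 0.007]]
wrist_force: [-5.9, 3.2, 17.3]
finger_gap: 0.0432
[ 0.49998163 -0.18560261  0.06506027] [-5.19147418  2.80285722 16.16719195] [0.58685336 1.21345039 0.0134236 ]
[ 0.4999426  -0.18561283  0.06502072] [-4.91792792  3.28562058 17.28942767] [ 0.52970555  1.16343112 -0.01152678]
[ 0.49995641 -0.18559581  0.06503402] [-5.3521919   2.56031984 17.52489942] [0.50293181 1.1517508  0.01210185]
```

View pics/p1.png

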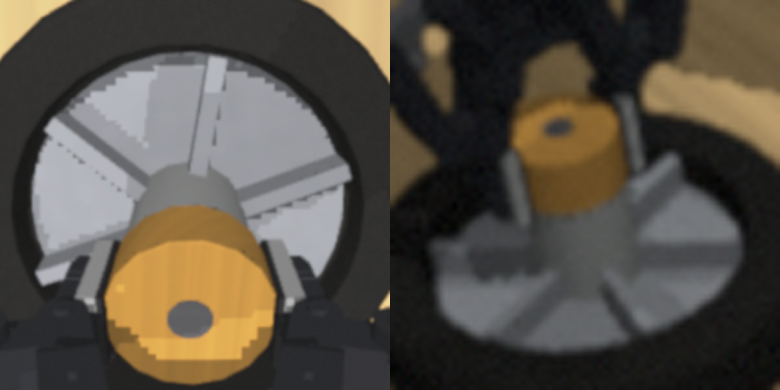

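```bash
python3 -m crank '[[[0.2,0,0,0],[0.25,0,0,0],[0.27,0,0,0]]]' - 90; python3 - <<'E'
from station import r
for i in range(3):
  W=r.capture("wrist");o=r.observe();print(o['tool_pos'],o['wrist_force'],o['moment'])
E
```

```text
time: 13.08
tool_pos: [0.5, -0.1856, 0.065]
ee_rot: [[0.008, -0.0, 1.0], [-0.005, 1.0, 0.0], [-1.0, -0.005, 0.008]]
wrist_force: [-7.2, 3.3, 23.4]
finger_gap: 0.043
[ 0.49998041 -0.18562729  0.06503593] [-6.88806518  4.72219158 21.96011511] [ 0.65989306  1.41560378 -0.05856879]
[ 0.49998505 -0.18562884  0.0650273 ] [-6.560603    3.53710505 21.75146456] [ 0.63004815  1.34967358 -0.03730991]
[ 0.49999157 -0.18560775  0.06499963] [-6.86344897  3.87647488 20.21401927] [ 0.6710423   1.47077702 -0.02794025]
```

Force rose from 8 to 22 N with no further travel, so it is home. Now I'll unload and release.

```bash
python3 -m crank '[[[0,0,0,0],[0,0,0,0],[0,0,0,0]]]' - 20; python3 -m crank '[[[0,0,0,0],[0,0,0,0],[0,0,0,0],[0,0,0,0],[0,0,0,0],[0,0,0,0],[0,0,0,0],[0,0,0,0]]]' 1 20
```

```text
time: 13.48
tool_pos: [0.5, -0.1857, 0.0651]
ee_rot: [[0.008, -0.0, 1.0], [-0.005, 1.0, 0.0], [-1.0, -0.005, 0.008]]
wrist_force: [-1.8, 0.5, 5.0]
finger_gap: 0.0429
time: 14.15
tool_pos: [0.5001, -0.1857, 0.0651]
ee_rot: [[0.008, -0.0, 1.0], [-0.005, 1.0, 0.0], [-1.0, -0.005, 0.008]]
wrist_force: [0.2, 0.7, -0.6]
finger_gap: 0.0856
```

```bash
python3 -m crank '[[[-1,0,0,0],[-2.5,0,0,0],[-5,0,0,0],[-8,-2,0,0],[-11,-5,0,0],[-12,-7,0,0],[-12,-8,0,0],[-12,-8,0,0],[-12,-8,0,0],[-12,-8,0,0]]]' 1; python3 - <<'E'
from station import r
import cv2
from h import *
for i in range(3):W=r.capture("wrist")
o=r.observe();print(o['tool_pos'],o['wrist_force'])
S=r.capture("scene")["pixels"];T=r.capture("top")["pixels"]
z=lambda im,x,y,w:cv2.resize(im[y:y+w,x:x+w,::-1],(390,390),interpolation=cv2.INTER_CUBIC)
cv2.imwrite("pics/f.png",cv2.hconcat([z(W["pixels"],240,50,160),z(S,190,100,75)]))
cv2.imwrite("pics/f2.png",S[:,:,::-1])
E
```

```text
time: 14.98
tool_pos: [0.4981, -0.2632, 0.1838]
ee_rot: [[0.005, -0.0, 1.0], [-0.002, 1.0, 0.0], [-1.0, -0.002, 0.005]]
wrist_force: [0.5, 0.2, -0.5]
finger_gap: 0.0855
[ 0.49865985 -0.26351362  0.18433889] [ 0.07405231 -0.042595   -0.37619505]
```

View pics/f.png

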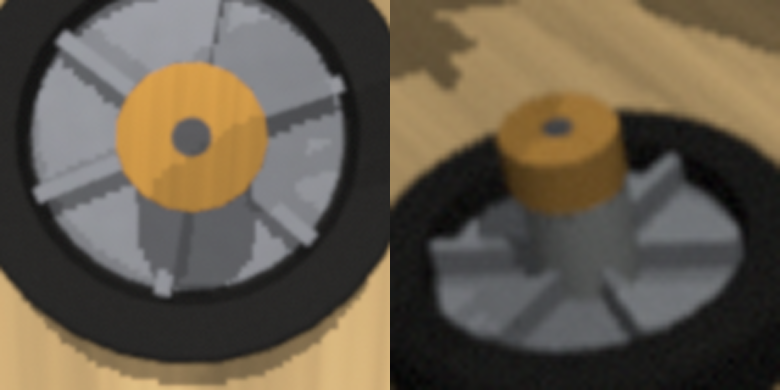

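View pics/f2.png

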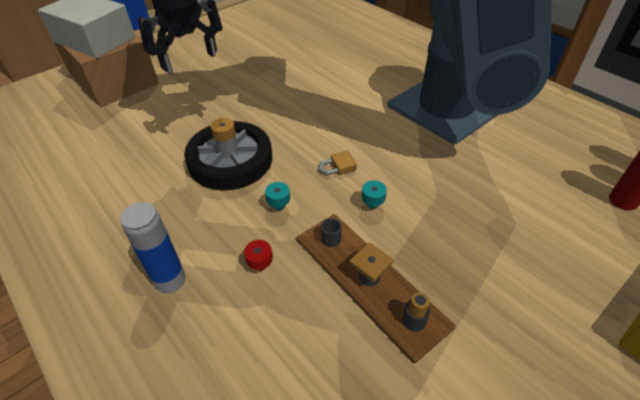

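The head sits centred on the hub: mark at wrist (318,106) and scene (222,125). The other two bushings haven't moved. Last, a check of the head's height.

```bash
python3 - <<'E'
from station import r
from h import *
W=r.capture("wrist");S=r.capture("scene");T=r.capture("top")
p=r.spot_in("top","bushing_mid");print([(o["p"],o["extent"]) for o in p])
a=[ray(W,(317.9,105.7),True),ray(S,(221.8,124.3))]
print(tri(a))
g=T["pixels"].astype(int);mk=g[192:216,440:470];mm=(mk.max(2)-mk.min(2)<35)&(mk.max(2)<120)&(np.hypot(*(np.mgrid[192:216,440:470]-np.array([203,455])[:,None,None]))<7)
v,u=np.nonzero(mm);print(len(u));ut=(u.mean()+440,v.mean()+192);print(ut,tri([a[1],ray(T,ut)]))
import cv2;cv2.imwrite("pics/t9.png",cv2.resize(T["pixels"][170:240,420:490,::-1],(420,420)))
E
```

```text
[(0.65, [456.7, 205.5, 28.8, 30.0]), (0.62, [303.6, 276.4, 18.6, 25.5]), (0.6, [362.9, 205.2, 23.2, 22.3]), (0.57, [318.3, 158.2, 20.4, 27.1])]
(array([ 0.49929718, -0.18553163,  0.09985811]), [np.float64(0.00012516150470196023), np.float64(0.00012516150470198058)])
29
(np.float64(458.58620689655174), np.float64(201.27586206896552)) (array([ 0.49963466, -0.18455208,  0.10047482]), [np.float64(0.00025320756127521416), np.float64(0.00025320756127518283)])
```

View pics/t9.png

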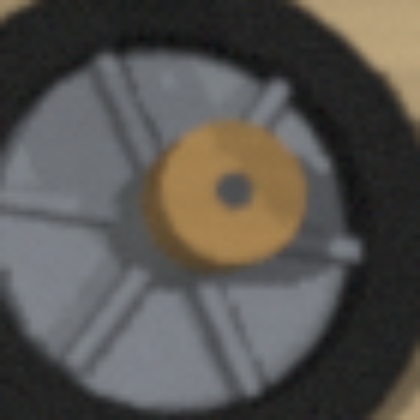

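```bash
python3 -c "
from station import r
print(r.job_done(), r.observe()['time'])"
```

```text
the job is handed in; nothing more can be done
the job is handed in; nothing more can be done
```

I took the round-headed bushing from the stand and pressed it nose down into the hub bore. I let go once it was home and handed the job in after about 15.5 s of the 48 s allowed.

**Pressing:** The seal pushed back at about 8–10 N on the wrist reading. Force then rose to 17 N and up to 23 N with no further travel, which is where I stopped.

**Seating:** At home the arm's own height put the underside of the head at about 75 mm, level with the bore mouth. The final camera check put it at about 76 mm against a hub face measured at 74–75 mm. The two differ by 1–2 mm, about what the 2 mm calibration explains.

**Position:** The bushing looks upright and is about 1–2 mm from the bore centre.

**Surroundings:** The sleeve and the square-headed bushing show no movement in the last scene picture; I did not re-measure them. The gripper was open and clear, with no load on the wrist beyond noise.

**Disagreements:**
- **Finger opening:** It read about 43 mm on the 46 mm head.
- **Decoys:** In the last top-view check the detector also reported the red and turquoise decoys as the bushing. I ignored those.

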